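# Offer a hinge leaf up to the door post and hold it for pinning

### The arm

A 6-joint arm with a two-finger parallel gripper is mounted at the origin on a cart in front of the work surface, level with it; the furniture and walls round the work are solid. World frame = base frame: x ahead of the robot, y to its left, z up, the work surface at z = 0. Lengths are in mm, angles in degrees, forces in N, time in s.
With the tool pointing down it reaches from about 350 to 950 mm from the base axis. Payload 17.4 kg.
Tool frame: the origin (TCP) lies midway between the tips of the shut fingers; the grasp point (between the pads) lies 19 mm behind it; z points along the fingers, y is the line along which they close (so a half turn about z gives the same grasp; the last joint's range is limited). The gripper opens to 93 mm and grips with 3 to 60 N. Pads are 15 mm wide; open, the fingers measure 128 mm over their backs; the gripper's body (75 mm by 188 mm) begins 65 mm behind the grasp point.
Start: joints at [-70.119, 6.646, 82.598, -0, 90.757, -2.166], TCP at [253.369, -625.649, 218.646] pointing down, gripper open.
Joint ranges: [-162.19, 162.19], [-47.58, 125.68], [4.15, 143.07], [-65.23, 245.23], [0.69, 171.88], [-170.13, 170.13]. Speed limits (degrees/s): [108.29, 108.29, 127.2, 180, 180, 180].

### API

Orientations are given as [roll, pitch, yaw] about the fixed x, y, z axes, in that order (R = Rz(yaw) Ry(pitch) Rx(roll)).
In Python, from cell import bot, claw, capture, job, telemetry gives the robot as it stands. Calls block until the motion is done:
- bot.goto(position, orientation): joint-space move of the TCP to a pose.
- bot.move_l(position, rotation=None, v=150, force_limit=None): straight line of the TCP; rotation=None keeps the orientation; v is the mean speed in mm/s. With force_limit (N) it stops when the force on the tool has changed by that much, and returns True; else False.
- bot.move_joints(angles): joint-space move.
- claw.move_gripper(opening, grasp_force=None): finger opening in mm; grasp_force is the grip in N (None keeps the last); returns when the fingers have stopped.
- bot.dwell(seconds).
- bot.ik(position, orientation): joint angles nearest the present ones, or None.
- capture(name): name is "scene" or "top" or "wrist"; returns a dict with "frame" (384x512x3 uint8, red, green, blue), "depth" (384x512 float32, mm along the optical axis (not along the pixel's ray), 0 where there is no reading), "vertical_fov" (degrees; the focal length in pixels is half the picture's height over the tangent of half this angle, whatever the lens; pixels are square), "cx", "cy" (the principal point, pixels), "R" (3x3) and "t" (3): a world point X has camera coordinates R X + t; the wrist camera has in their place "tool_from_camera" (4x4, takes a point from camera to tool coordinates, whose origin is the TCP and whose axes are the flange's). Camera axes: x right, y down, z forward; pixel columns grow to the right and rows downward; lengths in mm; the calibration is good to about 2 mm. The wrist camera is an equidistant fisheye: a pixel r from the principal point sees the ray r / f radians off the axis. A picture is of the moment at which its call begins: read the wrist's pose just before it.
A pose or a line that the arm cannot do raises bot.PlanningError and nothing moves.
- job.job_done(): hands the job in; it is judged then, once.
Readings, each from a call of its own:
- telemetry.current_time(): time.
- telemetry.current_qpos(): joint angles.
- telemetry.current_qd(): joint speeds.
- telemetry.current_joint_efforts(): joint torques, N m.
- telemetry.current_eef_pos(): TCP position.
- telemetry.current_eef_rot(): TCP orientation.
- telemetry.current_wrist_force(): force on the tool from outside, world axes, zero at the start.
- telemetry.current_moment(): the same for the moment, N m.
- telemetry.current_gripper_width(): finger opening in mm.
- telemetry.current_gripper_force(): force on a finger pad.
Only numpy, scipy, OpenCV 4.12 (cv2) and the standard library are available. Lean on these libraries where they do the work, as an engineer would, in place of code of your own. Each camera call takes 0.05 s, during which the arm holds its last target. There are 200 camera calls.

### The job

Pull the hinge pin on the door post fully out to its stop by its knob, past its detent, so that the gap between the post's two knuckles is clear. Then take the loose leaf with the single middle knuckle (not the spare with two knuckles) off the rubber mat, lower its knuckle into that gap without forcing it and bring the three bores into one line, with the leaf's plate standing out to the right of the post. Finish holding it there, still gripped, still and carried by the gripper alone, not resting or leaning on the post, so that a workmate can push the pin through; leave the other things where they lie.

Things in the scene. Friction and masses are not known exactly. Their poses are not given: they have to be found in the camera images.
- post: Fixed stub of grey 40 x 40 mm box-section door post, 235 mm tall, on a foot plate. Origin under its middle, z up, x to the robot's right (right face at x = 20 mm), y away from the robot. Its half of the hinge is screwed to the right face, near the top. A block of standing sockets, solid to 170 mm height, lies along its robot side.
- post_bore (a point): Middle of the gap between the post's two knuckles, on their level bore axis: in the post's frame x = 33, y = 0, z = 215 mm; axes as the post's, y along the bores. Each knuckle: 22 mm outside, bore 12 mm, 15 mm long. The gap is 26 mm wide (y = -13 to 13 mm), open above and to the right; the post's face lies 13 mm from the axis, its top 20 mm above it.
- pin_guide (a point): Middle of the pin's guide: a dark 26 mm barrel, 25 mm long, on the bore axis 43.5 mm beyond post_bore (post's +y), with the detent plunger's small housing on top, up to 18 mm above the axis. Axes as the post's.
- hinge_pin (a joint): Slide of the hinge pin (10 mm, tapered tip) along the post's +y, away from the robot: 0 = home, through both knuckles and across the gap; 0.045 m = fully out at its stop, tip inside the far knuckle. A ball detent (peak under 10 N) at 0.003 to 0.012 holds it home; a second at 0.031 to 0.041, once passed, keeps it out. Little friction between.
- pin_knob (a point): Middle of the pin's black knob, 20 mm in diameter, 22 mm long along the post's y, on the bore axis, 78 mm beyond post_bore (post's +y) when home. 11 mm of bare 16 mm shank lies between guide and knob when home. It moves with the pin; axes as the post's. Space all round: the fingers can straddle it from above, closing along the post's x.
- leaf: The loose leaf to fit: steel plate 50 x 52 x 10 mm (x, y, z) with one knuckle at the middle of one edge, about 240 g. Origin in the middle of the plate's underside, z up, x from the knuckle to the plate's free edge, y along the bore. It lies flat on the mat, knuckle to the left; grasp it across the 52 mm width (along y). Fitted, its axes point as the post's.
- leaf_bore (a point): Middle of the leaf's bore: x = -38, y = 0, z = 11 mm in the leaf's frame, axes as the leaf's. The knuckle is 22 mm in diameter, 20 mm long, bore 12 mm, its underside level with the plate's.
- spare_leaf: Bystander: a spare leaf with the same plate, origin and axes but two 14 mm long knuckles at its corners, lying on the mat beside the leaf to fit, nearer the robot or farther, 30 to 50 mm between the plates.
- mat: Black rubber mat 200 x 94 x 3 mm, fixed, on the right-hand end of the cart top, bearing the two leaves. Origin under its middle; x along its long side, away from the robot. Block of sockets, solid to 170 mm: 22 mm left of it. A teal tub hangs 212 to 400 mm above the cart top behind its far end (from 25 mm beyond it, reaching to the right): lift straight up, then go left.
- hex_key: Bystander: a dark L-shaped hex key, 95 mm long, lying on the cart top to the left of the post. Farther left, on the next bench, stands a rack of screwdrivers whose tops are about 310 mm above the cart top.
- wrench: Bystander: a combination wrench, 162 mm long, lying on the front edge of the cart top.

How it is judged (in metres and radians):
On the way, in this order (a step that is already met when the one before it is completed fails the run):
1. the hinge pin is pulled out past its second detent, clear of the gap (value of joint hinge_pin above 0.041 m), for 0.2 s.
2. the single-knuckle leaf is lifted off the mat in the gripper (height (world z) of leaf above 0.06 m and contact force between the fingers and leaf above 2 N), for 0.2 s.
At the end, for the whole second after the job is handed in: Pin out (over 41 mm); the leaf's bore within 4 mm of the middle of the post's gap in height, sideways and along the bore, within 0.07 rad of parallel, plate to the right of the post; the fingers grip the leaf (over 3 N), it is still (under 20 mm/s) and bears on the post with less than 2 N (value of joint hinge_pin above 0.041 m and x of leaf_bore in the frame of post_bore between -0.004 and 0.004 m and z of leaf_bore in the frame of post_bore between -0.004 and 0.004 m and y of leaf_bore in the frame of post_bore between -0.004 and 0.004 m and angle between the y axis of leaf and the y axis of post, either way round below 0.07 rad and x of leaf in the frame of post above 0.055 m and contact force between the fingers and leaf above 3 N and contact force between leaf and post below 2 N and linear speed of leaf below 0.02 m/s); the arm keeps its last pose, push and grip.
It fails at once if the leaf is forced against the post (over 30 N) (contact force between leaf and post above 30 N).
It fails at once if a bystander (spare leaf, hex key, wrench) is moved by more than 3 cm (distance of any of spare_leaf, hex_key, wrench from where it was at the start of the episode above 0.03 m).
It also fails if it takes over 59 s, if anything falls off the work surface, if the arm or the gripper's body presses on something with over 40 N, if the wrist force passes 120 N, or if a joint passes its speed limit or range.

## Working session

There is one attempt and no reset: what is moved stays moved. The work goes in short steps, each a Python script; the robot and the scene stay as the last script left them, time stands still between calls to the robot, and variables do not carry over. Pictures are saved under pics/ and viewed, at most 10 in all, crops included, and the job is handed in when it is done.

```bash
mkdir -p pics; ls
cat > h.py <<'E'
import numpy as np, cv2, pickle
from cell import bot, claw, capture, job, telemetry
def snap(n):
    c=capture(n); pickle.dump(c,open(n+'.pkl','wb')); return c
def load(n): return pickle.load(open(n+'.pkl','rb'))
def foc(c): return c["frame"].shape[0]/2/np.tan(np.radians(c["vertical_fov"])/2)
def cloud(c):
    d=c["depth"]; v,u=np.mgrid[:d.shape[0],:d.shape[1]]; f=foc(c)
    P=np.stack([(u-c["cx"])/f*d,(v-c["cy"])/f*d,d],-1)
    return (P-np.array(c["t"]))@np.array(c["R"])
def ray(c,u,v,z):
    R=np.array(c["R"]);o=-R.T@np.array(c["t"]);f=foc(c)
    d=R.T@np.array([(u-c["cx"])/f,(v-c["cy"])/f,1]); return o+d*(z-o[2])/d[2]
E
python3 - <<'E'
from h import *
for n in("scene","top"):
    c=snap(n); cv2.imwrite(f"pics/{n}0.png",cv2.resize(c["frame"][...,::-1],(768,576),interpolation=cv2.INTER_CUBIC))
    R=np.array(c["R"]);print(n,c["vertical_fov"],c["cx"],c["cy"],-R.T@np.array(c["t"]),R.round(2).tolist())
print(telemetry.current_eef_rot(),telemetry.current_time())
E
```

```text
pics
scene 45.78632480234539 251.26136424207857 194.58307553353973 [1000.39339247  379.29377225 1056.71890006] [[-0.72, 0.69, -0.0], [0.54, 0.56, -0.63], [-0.43, -0.46, -0.77]]
top 49.3338253349006 258.61677650645305 186.68084082907575 [ 397.35047392 -150.10137604  975.83101834] [[0.01, -1.0, 0.03], [-0.99, -0.02, -0.14], [0.14, -0.03, -0.99]]
[-1.79946001e+02 -1.47604127e-03  2.20464942e+01] 0.1
```

View pics/scene0.png

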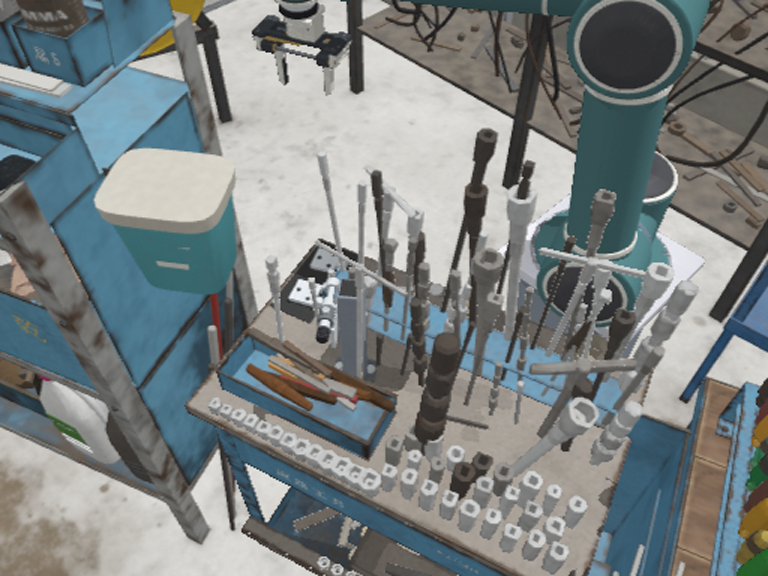

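View pics/top0.png

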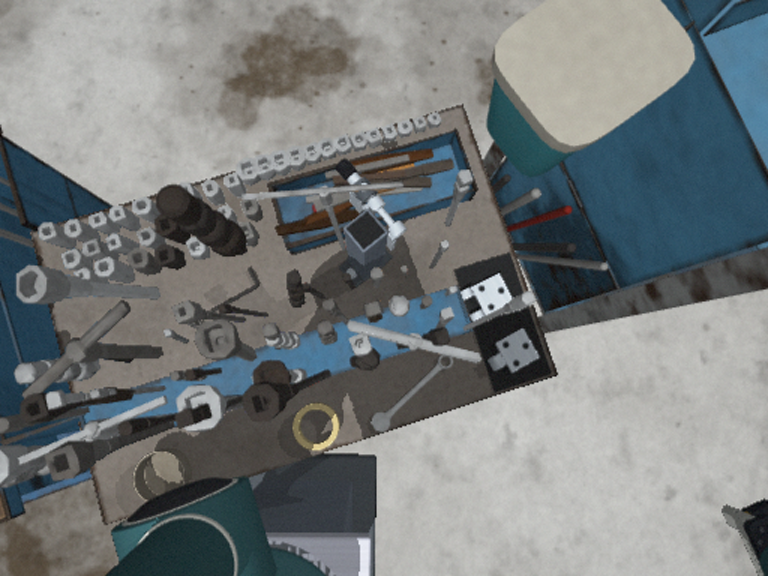

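Run:
```python
from h import *
c=load("top"); f=c["frame"][...,::-1]
k=lambda x,y:cv2.resize(f[y:y+85,x:x+57],None,fx=7,fy=7,interpolation=cv2.INTER_CUBIC)
cv2.imwrite("pics/crop1.png",np.hstack([k(221,100),k(306,165)]))
c=load("scene"); f=c["frame"][...,::-1]
cv2.imwrite("pics/crop2.png",cv2.resize(f[150:260,180:290],None,fx=5.4,fy=5.4,interpolation=cv2.INTER_CUBIC))
```

```text
(no output)
```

View pics/crop1.png

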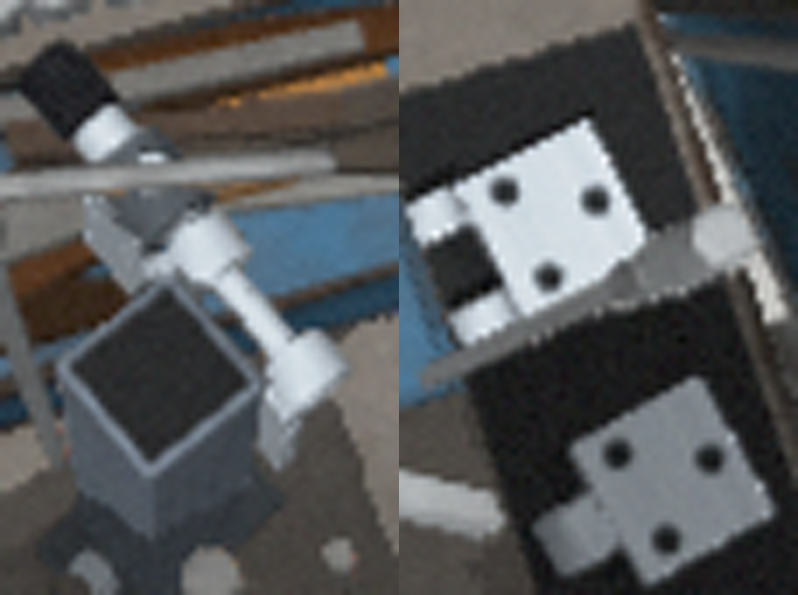

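View pics/crop2.png

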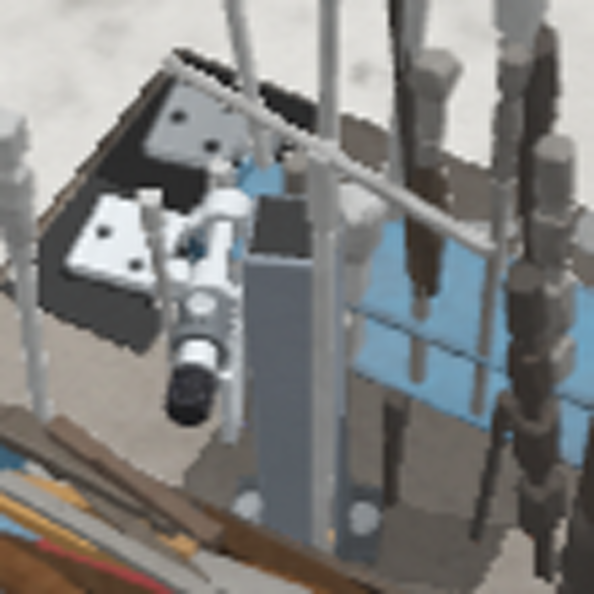

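Run:
```python
from h import *
np.set_printoptions(suppress=True,precision=1,linewidth=200)
c=load("top"); C=cloud(c)
A=lambda p:(221+p[0]/7-.43,100+p[1]/7-.43)
B=lambda p:(306+(p[0]-399)/7-.43,165+p[1]/7-.43)
print("post");q=np.array([ray(c,*A(p),235) for p in[(168,280),(262,380),(150,468),(58,365)]]);print(q,q.mean(0),[np.linalg.norm(q[i]-q[i-1]) for i in range(4)])
for n,p in dict(knobtip=(45,70),knob=(70,95),shank=(105,133),barrel=(150,210),far=(215,245),pin=(262,310),near=(305,365),bar1=(50,182),bar2=(300,165)).items():
    u,v=A(p);print(n,C[int(round(v)),int(round(u))],ray(c,u,v,215))
print("leaf")
for P in([(570,440),(695,378),(775,515),(650,585)],[(455,185),(590,118),(668,250),(530,315)]):
    q=np.array([ray(c,*B(p),13) for p in P]);print(q,q.mean(0),[np.linalg.norm(q[i]-q[i-1]) for i in range(4)])
for p in [(665,475),(580,250),(720,235),(650,265),(500,350),(590,530),(470,510),(630,350)]:
    u,v=B(p);print(p,C[int(round(v)),int(round(u))])
# height map of tall things
h=C[...,2].copy(); h[c["depth"]==0]=0
m=np.clip(h/400*255,0,255).astype(np.uint8)
cv2.imwrite("pics/h.png",cv2.resize(cv2.applyColorMap(m,cv2.COLORMAP_JET)[60:290,130:390],None,fx=3,fy=2.6*1,interpolation=cv2.INTER_NEAREST))
# tall regions near post/mat
k,l,s,ce=cv2.connectedComponentsWithStats(((h>175)&(h<450)).astype(np.uint8))
for i in range(1,k):
    if s[i,4]>6:
        Q=C[l==i]; print(s[i,4],Q.min(0),Q.max(0))
```

```text
post
[[ 587.8 -147.9  235. ]
 [ 561.8 -172.7  235. ]
 [ 538.1 -144.2  235. ]
 [ 564.6 -120.   235. ]] [ 563.1 -146.2  235. ] [np.float64(36.30431873436029), np.float64(35.901697602748676), np.float64(37.0753115144696), np.float64(35.955376078517055)]
knobtip [ 645.4 -114.4  226.9] [ 650.1 -113.8  215. ]
knob [ 639.9 -121.9  226.5] [ 643.3 -120.7  215. ]
shank [ 629.  -131.4  225.3] [ 633.  -130.3  215. ]
barrel [ 607.2 -142.9  229.1] [ 612.  -142.7  215. ]
far [ 599.  -159.6  226. ] [ 602.8 -160.3  215. ]
pin [ 583.7 -172.9  220. ] [ 585.2 -173.1  215. ]
near [ 567.6 -184.   225.5] [ 570.5 -184.7  215. ]
bar1 [ 582.2 -121.9  339.2] [ 619.1 -115.9  215. ]
bar2 [ 589.5 -176.9  335.4] [ 625.3 -182.8  215. ]
leaf
[[ 440.9 -348.    13. ]
 [ 462.  -390.    13. ]
 [ 417.3 -415.7   13. ]
 [ 393.9 -373.9   13. ]] [ 428.5 -381.9   13. ] [np.float64(53.65903472232439), np.float64(46.91252047045241), np.float64(51.63104776766552), np.float64(47.91185032067819)]
[[ 525.1 -310.4   13. ]
 [ 548.6 -356.    13. ]
 [ 504.5 -381.6   13. ]
 [ 482.1 -335.1   13. ]] [ 515.1 -345.8   13. ] [np.float64(49.6
[... 706 characters left out ...]
.   356.7]
106 [ 458.9 -119.   176. ] [ 472.8 -102.3  305.2]
138 [ 455.9 -168.1  175.7] [ 477.4 -145.5  266.3]
2346 [321.3 133.5 175.2] [473.8 284.5 329.8]
1007 [405.2 -15.3 175.4] [468.3  61.1 326.3]
65 [461.9  16.5 176.4] [473.2  29.4 224.5]
1261 [ 396.2 -269.8  179.3] [ 461.9 -129.3  345.7]
117 [ 434.4 -108.3  178.5] [453.7 -91.  238.6]
183 [423.2 -48.7 176. ] [447.4 -27.9 266. ]
546 [363.6 -92.5 175.6] [403.8 -31.8 449.5]
145 [380.7  51.8 177.2] [393.7  71.2 269.5]
832 [338.7 -21.5 177.8] [381.   18.6 449.9]
2663 [267.3   3.7 175.4] [368.5 239.3 450. ]
47 [363.7 -69.5 438.5] [375.9 -61.9 449.9]
4610 [150.1 -30.2 175. ] [253.  151.2 449.8]
800 [ 191.1 -578.1  219.3] [ 268.2 -526.7  349.2]
```

```bash
python3 - <<'E'
from h import *
np.set_printoptions(suppress=True,precision=0,linewidth=200)
for n in("top","scene"):
    c=load(n); C=cloud(c); ok=c["depth"]>0
    for nm,box in dict(post=(530,700,-260,0,245),mid=(390,530,-340,-100,240),tub=(480,700,-480,-240,215)).items():
        x0,x1,y0,y1,z0=box
        m=ok&(C[...,0]>x0)&(C[...,0]<x1)&(C[...,1]>y0)&(C[...,1]<y1)&(C[...,2]>z0)&(C[...,2]<480)
        Q=C[m]; print(n,nm,len(Q))
        # 20mm grid max height
        g={}
        for p in Q: 
            k=(int(p[0]//20*20),int(p[1]//20*20)); g.setdefault(k,[]).append(p[2])
        print(" ".join(f"{k[0]},{k[1]}:{max(v):.0f}" for k,v in sorted(g.items()) if len(v)>1)[:1400])
E
python3 - <<'E'
from h import *
np.set_printoptions(suppress=True,precision=1,linewidth=200)
# IK feasibility
from scipy.spatial.transform import Rotation as Ro
yaw=np.radians(41.4); ey=np.array([np.cos(yaw),np.sin(yaw),0]); ex=np.array([np.sin(yaw),-np.cos(yaw),0]); ez=np.array([0,0,1.])
def ori(z,y): x=np.cross(y,z); return Ro.from_matrix(np.c_[x,y,z]).as_euler('xyz',degrees=True)
knob=np.array([643,-121,215.]); leaf=np.array([610,-201,210.])
for a in (0,20,30,40):
  t=np.radians(a)
  for s in(1,-1):
    z=-np.cos(t)*ez-np.sin(t)*ey   # body leans +y
    q=bot.ik((knob+19*z).tolist(),ori(z,s*ex).tolist()); print(a,s,"knob",None if q is None else np.array(q))
    z=-np.cos(t)*ez-np.sin(t)*ex
    q=bot.ik((leaf+19*z).tolist(),ori(z,s*ey).tolist()); print(a,s,"leaf",None if q is None else np.array(q))
E
```

```text
top post 586
560,-120:341 560,-100:341 560,-80:343 560,-60:344 560,-40:344 560,-20:344 580,-200:336 580,-180:338 580,-160:339 580,-140:339 580,-120:340 580,-100:341 580,-80:339 600,-260:262 620,-260:260
top mid 1616
380,-160:245 400,-280:318 400,-260:321 400,-240:323 400,-220:323 400,-200:323 400,-180:245 400,-160:310 400,-140:310 420,-260:318 420,-240:346 420,-220:343 420,-200:325 420,-180:326 420,-160:327 420,-140:326 440,-260:307 440,-240:337 440,-160:326 440,-140:327 440,-120:305 460,-320:357 460,-240:334 460,-180:265 460,-160:266 460,-120:305
top tub 6570
600,-380:403 600,-360:403 600,-340:402 600,-280:261 600,-260:262 620,-400:402 620,-380:402 620,-360:403 620,-340:403 620,-320:402 620,-280:261 620,-260:260 640,-440:401 640,-420:403 640,-400:403 640,-380:403 640,-360:403 640,-340:402 640,-320:402 640,-300:402 660,-460:402 660,-440:403 660,-420:403 660,-400:402 660,-380:403 660,-360:403 660,-340:403 660,-320:403 660,-300:402 680,-480:402 680,-460:402 680,-440:402 680,-420:402 680,-400:403 680,-380:403 680,-360:403 680,-340:403 680,-320:403 680,-300:403 680,-280:402
scene post 41
[... 1136 characters left out ...]
 -1 knob [ -12.9    4.5   87.     0.    88.5 -144.3]
0 -1 leaf [-20.5   3.1  88.9  -0.   88.  118.1]
20 1 knob [ -6.6  12.7  79.5 -15.  101.1  40.8]
20 1 leaf [-24.1  13.9  78.5   8.5 105.7 -64.5]
20 -1 knob [  -6.6   12.7   79.5  -15.   101.1 -139.2]
20 -1 leaf [-24.1  13.9  78.5   8.5 105.7 115.5]
30 1 knob [ -4.   17.   76.2 -21.9 107.5  41.8]
30 1 leaf [-25.5  19.4  73.8  12.4 114.3 -64.5]
30 -1 knob [  -4.    17.    76.2  -21.9  107.5 -138.2]
30 -1 leaf [-25.5  19.4  73.8  12.4 114.3 115.5]
40 1 knob [ -1.9  21.4  73.4 -28.8 113.7  41.7]
40 1 leaf [-26.6  24.7  69.7  16.6 122.4 -63.8]
40 -1 knob [  -1.9   21.4   73.4  -28.8  113.7 -138.3]
40 -1 leaf [-26.6  24.7  69.7  16.6 122.4 116.2]
```

Run:
```python
from h import *
np.set_printoptions(suppress=True,precision=0,linewidth=200)
yaw=np.radians(41.4); ey=np.array([np.cos(yaw),np.sin(yaw),0]); ex=np.array([np.sin(yaw),-np.cos(yaw),0])
L=np.array([584.8,-172.3,204])+38*ex
for n in("top","scene"):
    c=load(n); C=cloud(c); ok=c["depth"]>0
    D=(C-L); X=D@ex; Y=D@ey; Z=D[...,2]
    for nm,m in dict(bar=ok&(C[...,2]>300)&(C[...,2]<360)&(C[...,0]>540)&(C[...,0]<620)&(C[...,1]>-215)&(C[...,1]<-100),
       tub=ok&(X>60)&(X<140)&(Y>-200)&(Y<120)&(C[...,2]>190),sock=ok&(X>20)&(X<90)&(Y>-130)&(Y<60)&(C[...,2]>175)&(C[...,2]<280)).items():
        print(n,nm)
        for y in range(-200,120,20):
            k=m&(Y>=y)&(Y<y+20)
            if k.sum()>1: print("  y",y,"x",X[k].min(),X[k].max(),"z",C[...,2][k].min(),C[...,2][k].max())
# gripper profile
a=np.radians(22.05); P=np.array([253.4,-625.6,218.6])
for n in("top","scene"):
    c=load(n); C=cloud(c); D=C-P; u=D[...,0]*np.cos(a)+D[...,1]*np.sin(a); v=-D[...,0]*np.sin(a)+D[...,1]*np.cos(a)
    m=(abs(u)<120)&(abs(v)<120)&(c["depth"]>0)
    for z in range(-10,260,20):
        k=m&(D[...,2]>=z)&(D[...,2]<z+20)
        if k.sum()>3: print(n,"z",z,"u",u[k].min(),u[k].max(),"v",v[k].min(),v[k].max())
c=load("top");C=cloud(c);m=(c["depth"]>0)&(C[...,2]>340)&(C[...,0]>260)&(C[...,0]<560)&(abs(C[...,1]+50)<250)
print("tall",C[m][:, :].max(0),m.sum())
```

```text
top bar
  y -20 x -32.70258651702023 -23.84510469782503 z 328.7995141471386 336.2453578005128
  y 0 x -63.001238346214784 -25.467259776889193 z 328.77178774794004 338.58401087553545
  y 20 x -97.8994328803464 -55.73921681230847 z 300.8252305257154 340.6684988928678
  y 40 x -98.21384272075231 -82.46375069561948 z 300.46120621830624 339.32819704011195
top tub
  y -120 x 122.6452128283543 139.88281260371275 z 374.1165686612564 401.7776009401922
  y -100 x 103.00374937361713 139.96263296457875 z 220.019970643928 402.9426899012261
  y -80 x 101.14005420222881 139.84817649205849 z 216.57390784004863 402.89965817697055
  y -60 x 60.38202665792654 139.76955969151828 z 215.19959283976843 402.6779623013326
  y -40 x 60.016190182825646 139.99904641538075 z 219.4677496265974 402.90238748175
  y -20 x 104.44036298879122 139.69680212745322 z 220.7915906519775 402.75408669474484
  y 0 x 106.60069878069872 139.93503481993662 z 218.58836973508988 402.8903598569394
  y 20 x 111.90837599013108 139.58045433145986 z 311.61171182220426 402.77118984745135
top sock
  y -40 x 48.48965579319385 65.6857725076
[... 2209 characters left out ...]
6 v -83.72583272831275 88.67428098823231
scene z 90 u -37.52683879973473 40.645112979234085 v -85.2346497365624 93.83878177725092
scene z 110 u -36.836053619332375 41.65412866291754 v -92.3861907710846 97.70346511706083
scene z 130 u -21.855228829483686 28.71010689094419 v -16.331273946536367 91.89338999252234
scene z 150 u -27.735289236193424 39.32234908212158 v -12.557480633142688 44.788262842014014
scene z 170 u -34.10119055707048 40.08191306313586 v -31.247489306566372 45.803330098712486
scene z 190 u 5.433186420268919 48.157830459596 v -28.51657709612368 46.78986206881812
scene z 210 u 25.205432911467668 45.954402274415735 v -5.647409480689033 37.6107605034851
tall [440. 197. 475.] 3171
```

```bash
cat >> h.py <<'E'
from scipy.spatial.transform import Rotation as Ro
def axes(deg):
    a=np.radians(deg); return np.array([np.sin(a),-np.cos(a),0]),np.array([np.cos(a),np.sin(a),0])
def ori(z,y): return Ro.from_matrix(np.c_[np.cross(y,z),y,z]).as_euler('xyz',degrees=True).tolist()
ez=np.array([0,0,1.])
def st():
    print("t",telemetry.current_time(),"p",np.round(telemetry.current_eef_pos(),1),"F",np.round(telemetry.current_wrist_force(),1),"w",telemetry.current_gripper_width(),"gf",telemetry.current_gripper_force())
E
python3 - <<'E'
from h import *
ex,ey=axes(41.4); t=np.radians(25); z=-np.cos(t)*ez-np.sin(t)*ey; o=ori(z,ex)
K=np.array([643,-121,215.])+2*ey
p=telemetry.current_eef_pos()
bot.move_l([p[0],p[1],440],v=250)
claw.move_gripper(50)
bot.goto((K-200*z).tolist(),o); st()
bot.move_l((K-90*z).tolist(),v=200)
bot.move_l((K+10*z).tolist(),v=80,force_limit=15); st()
claw.move_gripper(15,grasp_force=45); st()
E
```

```text
t 4.5833 p [707.7 -64.8 396.5] F [0.5 1.2 0.5] w 50.02572034657477 gf 0.0
t 6.6833 p [ 641.6 -122.3  206.4] F [0.1 0.7 0.1] w 50.04119925435795 gf 0.0
t 7.3 p [ 641.2 -122.3  206. ] F [-1.7  1.7  0.9] w 18.491865443227628 gf 44.9917831519997
```

Run:
```python
from h import *
ex,ey=axes(41.4)
p=np.array(telemetry.current_eef_pos())
print(bot.move_l((p+20*ey).tolist(),v=50,force_limit=40)); st()
print(bot.move_l((p+47*ey).tolist(),v=50,force_limit=40)); st()
bot.dwell(0.3)
c=snap("top"); f=c["frame"][...,::-1]
cv2.imwrite("pics/pull.png",cv2.resize(f[70:170,210:310],None,fx=5,fy=5,interpolation=cv2.INTER_CUBIC))
```

```text
False
t 7.85 p [ 656.6 -109.1  206. ] F [ 1.9  0.4 -0.3] w 18.66249993380442 gf 44.988315200898796
False
t 8.5417 p [675.3 -93.  205.9] F [-14.3 -17.9   1.1] w 18.913710998811904 gf 44.891280963784084
```

View pics/pull.png

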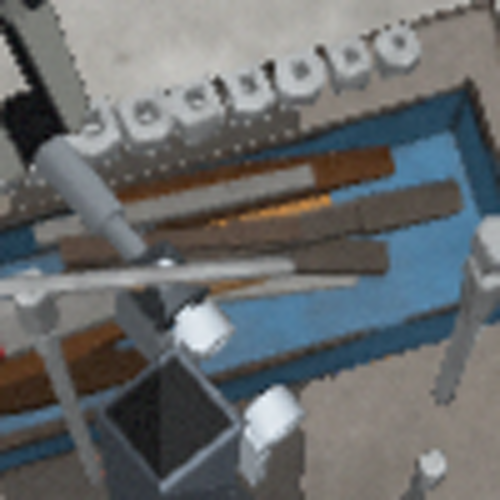

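```bash
cat >> h.py <<'E'
def wsnap(n):
    p=np.array(telemetry.current_eef_pos());r=telemetry.current_eef_rot(); c=capture("wrist")
    T=np.eye(4);T[:3,:3]=Ro.from_euler('xyz',r,degrees=True).as_matrix();T[:3,3]=p
    c["W"]=T@np.array(c["tool_from_camera"]); pickle.dump(c,open(n+'.pkl','wb')); return c
def wray(c,u,v,z):
    f=foc(c);d=np.array([u-c["cx"],v-c["cy"]]);r=np.linalg.norm(d);th=r/f
    a=np.append(d/r*np.sin(th),np.cos(th)); a=c["W"][:3,:3]@a;o=c["W"][:3,3]; return o+a*(z-o[2])/a[2]
def wproj(c,X):
    q=np.linalg.inv(c["W"])@np.append(X,1);rr=np.hypot(q[0],q[1]);th=np.arctan2(rr,q[2]);return foc(c)*th*q[:2]/rr+[c["cx"],c["cy"]]
E
python3 - <<'E'
from h import *
ex,ey=axes(41.4); t=np.radians(25); z=-np.cos(t)*ez-np.sin(t)*ey
p=np.array(telemetry.current_eef_pos())
claw.move_gripper(50)
bot.move_l((p-130*z).tolist(),v=200); st()
wsnap("w1"); p=np.array(telemetry.current_eef_pos())
bot.move_l([p[0],p[1],450],v=250)
# look over post gap vertically, tool closing along ex, camera high
try:
    bot.goto([585,-172,450],ori(-ez,ey)); wsnap("w2")
except bot.PlanningError as e: print(e)
lx,ly=axes(27)
bot.goto([428,-382,430],ori(-ez,ly)); 
bot.move_l([428,-382,220],v=250); wsnap("w3"); st()
c=load("w3"); print(c["vertical_fov"],c["cx"],c["cy"],np.array(c["tool_from_camera"]).round(2).tolist())
print("proj leaf",wproj(c,[428,-382,13]),"proj post w2",wproj(load("w2"),[585,-172,215]),"w1",wproj(load("w1"),[585,-172,215]))
k=lambda n:cv2.resize(load(n)["frame"][...,::-1],(400,300),interpolation=cv2.INTER_AREA)
cv2.imwrite("pics/w.png",np.vstack([np.hstack([k("w1"),k("w2")]),np.hstack([k("w3"),k("w3")])]))
E
```

```text
t 10.3917 p [716.4 -56.8 322.5] F [-0.2  0.6 -0.7] w 50.21396544037174 gf 0.0
t 14.7167 p [ 428.6 -382.3  221.9] F [-0.4 -0.  -0. ] w 50.08614296265135 gf 0.0
65.70646984690485 252.07266718202908 189.64733272928228 [[0.0, -0.97, -0.25, 69.76], [1.0, 0.0, 0.0, 1.54], [-0.0, -0.25, 0.97, -168.28], [0.0, 0.0, 0.0, 1.0]]
proj leaf [250.28580602 167.32902932] proj post w2 [250.87205419 164.38589423] w1 [251.15459754 260.4888072 ]
```

View pics/w.png

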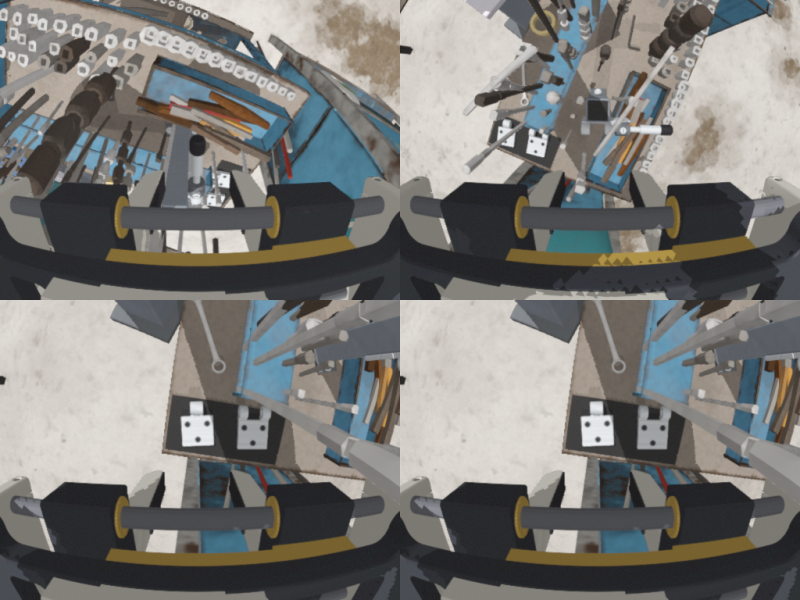

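Run:
```python
from h import *
def k(n,x,y):
    f=load(n)["frame"][...,::-1]; return cv2.resize(f[y:y+66,x:x+66],None,fx=6,fy=6,interpolation=cv2.INTER_CUBIC)
cv2.imwrite("pics/wc.png",np.hstack([k("w3",217,125),k("w2",225,125)]))
```

```text
(no output)
```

View pics/wc.png

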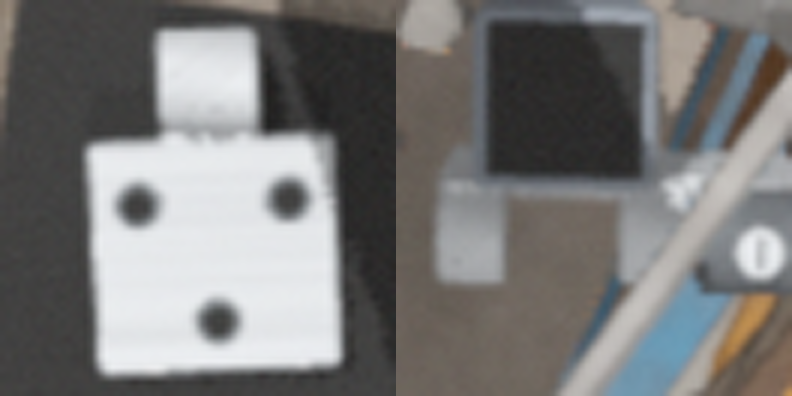

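Run:
```python
from h import *
np.set_printoptions(suppress=True,precision=1,linewidth=200)
c=load("w3"); A=lambda p:wray(c,217+p[0]/6-.42,125+p[1]/6-.42,13)
q=np.array([A(p) for p in[(87,143),(335,133),(343,362),(100,376)]])
print(q,q.mean(0),[np.linalg.norm(q[i]-q[i-1]) for i in range(4)])
for a,b in((0,1),(3,2)): d=q[b]-q[a];print("yawy",np.degrees(np.arctan2(d[1],d[0])))
for a,b in((0,3),(1,2)): d=q[b]-q[a];print("yawx+90",np.degrees(np.arctan2(d[1],d[0]))+90)
f=foc(c)
k=[wray(c,217+x/6-.42,125+30/6-.42,14) for x in(157,258)];print("knuckle tip",np.mean(k,0))
c=load("w2"); B=lambda x,y,z:wray(c,225+(x-396)/6-.42,125+y/6-.42,z)
print("cam",c["W"][:3,3])
q=np.array([B(*p,235) for p in[(471,10),(660,8),(658,185),(480,185)]])
print("post",q,q.mean(0),[np.linalg.norm(q[i]-q[i-1]) for i in range(4)])
for a,b in((0,1),(3,2)): d=q[b]-q[a];print("yawy",np.degrees(np.arctan2(d[1],d[0])))
n,fr=B(505,235,222),B(620,235,222); print("gap",n,fr,(n+fr)/2,np.linalg.norm(fr-n)); 
d=fr-n;print(np.degrees(np.arctan2(d[1],d[0])))
o1,o2=B(437,283,215),B(640,281,215); d=o2-o1;print("outer edge",o1,o2,np.degrees(np.arctan2(d[1],d[0])))
ex,ey=axes(41.4)
print("axis pt", (o1+o2)/2-11*ex)
# top cam post-pull check: gap faces from pull crop
c=load("top"); T=lambda p,z:ray(c,210+p[0]/5-.4,70+p[1]/5-.4,z)
print("top knuckle centres",T((203,328),215),T((272,417),215))
```

```text
[[ 395.  -371.2   13. ]
 [ 440.9 -345.3   13. ]
 [ 465.9 -388.8   13. ]
 [ 420.1 -415.7   13. ]] [ 430.5 -380.3   13. ] [np.float64(51.14051060149655), np.float64(52.698383824828774), np.float64(50.1519315438627), np.float64(53.09823387909658)]
yawy 29.40325300971298
yawy 30.471902883686525
yawx+90 29.43226862704048
yawx+90 29.879101279737803
knuckle tip [ 406.9 -338.1   14. ]
cam [ 540.6 -118.8  617.7]
post [[ 536.6 -143.7  235. ]
 [ 566.6 -116.7  235. ]
 [ 591.9 -145.5  235. ]
 [ 563.  -171.   235. ]] [ 564.5 -144.2  235. ] [np.float64(37.9656928867674), np.float64(40.314587486664664), np.float64(38.35812553766197), np.float64(38.51383457888606)]
yawy 42.03761340707857
yawy 41.42887345500688
gap [ 575.4 -177.7  222. ] [ 594.8 -160.6  222. ] [ 585.1 -169.1  222. ] 25.851870645164926
41.412756176506086
outer edge [ 571.6 -197.5  215. ] [ 606.4 -166.3  215. ] 41.956550057107506
axis pt [ 581.7 -173.6  215. ]
top knuckle centres [ 601.5 -158.3  215. ] [ 568.  -184.5  215. ]
```

Run:
```python
from h import *
lx,ly=axes(29.8); t=np.radians(11); z=-np.cos(t)*ez-np.sin(t)*lx; o=ori(z,ly)
G=np.array([429.8,-380.9,5])+4*lx
claw.move_gripper(66)
bot.move_l((G-150*z).tolist(),o,v=150)
bot.move_l((G-40*z).tolist(),v=150)
print(bot.move_l(G.tolist(),v=50,force_limit=12)); st()
claw.move_gripper(45,grasp_force=50); st()
p=np.array(telemetry.current_eef_pos())
bot.move_l([p[0],p[1],90],v=80); bot.dwell(0.3); st()
wsnap("w4")
bot.move_l([p[0],p[1],440],v=250); st()
cv2.imwrite("pics/w4.png",load("w4")["frame"][...,::-1])
```

```text
False
t 17.7167 p [ 431.9 -384.4    5. ] F [-0.2 -0.1 -0.4] w 66.14311456360065 gf 0.024743885783209407
t 18.1167 p [ 431.8 -384.4    5. ] F [ 0.1 -0.5  0.2] w 51.480111769948195 gf 50.00025126711199
t 19.6333 p [ 431.8 -384.4   89.8] F [ 0.4 -1.4 -2.8] w 51.02055124978623 gf 49.99767243862152
t 21.2333 p [ 431.7 -384.4  438.9] F [ 0.9  0.2 -2.4] w 51.38223903599104 gf 49.99764382839203
```

View pics/w4.png

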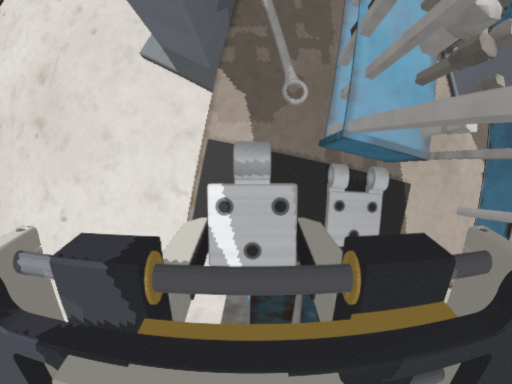

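Run:
```python
from h import *
np.set_printoptions(suppress=True,precision=3)
c=load("w4"); lx,ly=axes(29.8); p=np.array([431.8,-384.4,89.8])
for u,v in((208,184),(297,183),(252.5,184)):
    d=wray(c,u,v,97.8)-p; print("edge rel",d@lx,d@ly)
v,u=np.mgrid[190:240,213:292]; u=u.ravel();v=v.ravel();d=c["depth"][v,u]
f=foc(c);a=np.c_[u-c["cx"],v-c["cy"]];r=np.linalg.norm(a,axis=1);th=r/f
P=np.c_[a/r[:,None]*np.tan(th)[:,None],np.ones(len(r))]*d[:,None]
P=P@c["W"][:3,:3].T+c["W"][:3,3]-p; ok=(d>0)&(abs(P[:,2]-8)<8); P=P[ok]
co=np.linalg.lstsq(np.c_[P@lx,P@ly,np.ones(len(P))],P[:,2],rcond=None)[0]; print("plane slopes x,y, z0",co,len(P))
# IK test and transit
ex,ey=axes(41.6); t=np.radians(11); z=-np.cos(t)*ez-np.sin(t)*ex; o=ori(z,ey)
Bt=np.array([585.7,-170.3,215]); F=Bt+42*ex+[0,0,-9]
for q in (F,F-80*ey+10*ex+28*ez,F-80*ey+10*ex+234*ez): print(q,bot.ik(q.tolist(),o))
```

```text
edge rel -29.06025472132666 -23.923328711777778
edge rel -29.68927178703803 27.553993744990727
edge rel -29.06076967201547 1.811777288228698
plane slopes x,y, z0 [ 0.003 -0.001 10.251] 3936
[ 613.585 -201.708  206.   ] [-22.685   9.58   81.039   4.812  99.283 -63.92 ]
[ 560.4 -262.3  234. ] [-29.204   6.154  82.227   3.677 101.996 -70.366]
[ 560.4 -262.3  440. ] [-29.204   7.848  61.387   4.202 121.099 -68.958]
```

Run:
```python
from h import *
ex,ey=axes(41.6); t=np.radians(11); z=-np.cos(t)*ez-np.sin(t)*ex; o=ori(z,ey)
F=ex*(516.1+42)+ey*324.0+206*ez
A=F-80*ey+10*ex
bot.move_l((A+234*ez).tolist(),o,v=200); st()
bot.move_l((A+70*ez).tolist(),v=200)
print(bot.move_l((A+28*ez).tolist(),v=100,force_limit=15)); st()
print(bot.move_l((F+10*ex+28*ez).tolist(),v=60,force_limit=8)); st()
wsnap("w5"); c=snap("scene"); c2=snap("top")
f=load("w5")["frame"][...,::-1]; g=c["frame"][...,::-1]
cv2.imwrite("pics/w5.png",np.hstack([cv2.resize(f[90:230,180:320],(400,400),interpolation=cv2.INTER_CUBIC),cv2.resize(g[160:240,190:270],(400,400),interpolation=cv2.INTER_CUBIC)]))
```

```text
t 22.2667 p [ 559.1 -263.4  440.1] F [-0.8 -0.8 -2.3] w 51.482996118468904 gf 49.99757766723633
False
t 23.8 p [ 559.6 -262.8  233.8] F [-0.5 -0.5 -2. ] w 50.86524864607668 gf 49.9977046251297
False
t 25.2833 p [ 619.3 -209.9  234.1] F [ 0.2 -0.6 -3. ] w 51.13269787256708 gf 49.99766170978546
```

View pics/w5.png

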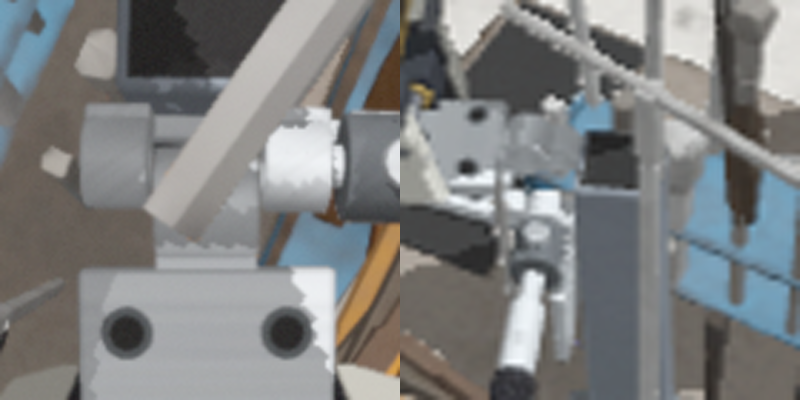

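Run:
```python
from h import *
ex,ey=axes(41.6)
F=ex*(516.1+42)+ey*324.0+206*ez
print(bot.move_l((F+4*ex+12*ez).tolist(),v=30,force_limit=4)); st()
print(bot.move_l((F+1*ex).tolist(),v=20,force_limit=4)); st()
bot.dwell(.3); P0=np.array(telemetry.current_eef_pos()); st(); print((P0-F)@ex,(P0-F)@ey)
for s in(1,-1):
    h=bot.move_l((P0+s*6*ey).tolist(),v=12,force_limit=4); p=np.array(telemetry.current_eef_pos()); print("y",s,h,(p-F)@ey,np.array(telemetry.current_wrist_force())@ey)
    bot.move_l(P0.tolist(),v=30)
st()
```

```text
False
t 26.15 p [ 615.5 -205.2  218.1] F [ 0.2 -0.4 -2.2] w 51.09518857077876 gf 49.997638463974
False
t 26.9167 p [ 613.5 -203.   206.1] F [ 0.2 -0.2 -2. ] w 51.37838046782248 gf 49.99762773513794
t 27.2167 p [ 613.5 -203.   206.1] F [-0.1 -0.4 -1.3] w 51.9318678764895 gf 49.99762952327728
1.0358258033953687 0.0030887613642518663
y 1 True 2.5507956890022454 -1.4407812467388168
y -1 True -3.2653185242796923 4.580102605878928
t 28.475 p [ 613.5 -203.   206. ] F [-0.   0.3 -2.6] w 51.520299817090915 gf 49.99752581119537
```

Run:
```python
from h import *
np.set_printoptions(suppress=True,precision=2)
ex,ey=axes(41.6)
F=ex*(516.1+42)+ey*(324.0-.35)+206*ez
P0=F+1*ex; bot.move_l(P0.tolist(),v=20)
h=bot.move_l((F-5*ex).tolist(),v=12,force_limit=4); p=np.array(telemetry.current_eef_pos()); print("x",h,(p-F)@ex,np.array(telemetry.current_wrist_force())@ex)
bot.move_l(P0.tolist(),v=20); st()
c=wsnap("w6"); d=c["depth"]; v,u=np.mgrid[:384,:512]
a=np.stack([u-c["cx"],v-c["cy"]],-1);r=np.linalg.norm(a,axis=-1);th=r/foc(c)
P=np.concatenate([a/r[...,None]*np.tan(th)[...,None],np.ones(d.shape+(1,))],-1)*d[...,None]
P=P@c["W"][:3,:3].T+c["W"][:3,3]
B=ex*516.1+ey*323.65; X=(P-B)@ex;Y=(P-B)@ey;Z=P[...,2]; ok=d>0
g=lambda x0,x1,y0,y1,z0,z1:(lambda m:(m.sum(),np.percentile(Z[m],[10,50,90]) if m.sum() else None))(ok&(X>x0)&(X<x1)&(Y>y0)&(Y<y1)&(Z>z0)&(Z<z1))
print("plate(214)",g(20,40,-18,18,205,225)); print("post rim(235)",g(-55,-10,-22,22,231,242))
print("near kn top(226)",g(-3,3,-26,-16,215,235)); print("leaf kn top(226)",g(-2,4,-7,7,215,235)); print("far kn",g(-3,3,16,26,215,235))
# knuckle max per y
for y in(-22,-18,-5,-2,0,3,18,22):
    m=ok&(abs(Y-y)<1.5)&(abs(X)<14)&(Z>200)&(Z<236)
    if m.sum()>5:
        k=np.argmax(np.where(m,Z,0)); print(y,m.sum(),np.percentile(Z[m],97),X.flat[k])
```

```text
x True -2.1234723886392475 4.960940907146289
t 29.4167 p [ 613.2 -203.2  205.7] F [ 0.2 -1.  -2. ] w 51.36519044168322 gf 49.99778509140015
plate(214) (np.int64(1096), array([215.17, 216.05, 216.83]))
post rim(235) (np.int64(5222), array([236.2 , 237.3 , 238.21]))
near kn top(226) (np.int64(200), array([226.84, 227.76, 228.65]))
leaf kn top(226) (np.int64(145), array([226.63, 227.48, 228.32]))
far kn (np.int64(53), array([227.12, 227.88, 228.85]))
-22 233 228.41729720056566 2.0457483412730273
-18 233 228.67781425539198 0.031192208196029473
-5 240 234.90483952484337 -13.791487079815854
-2 202 234.75674170997237 -13.78166431609854
0 169 235.21496725117368 -13.78166431609854
3 109 234.95531406700636 -13.7589722138567
18 34 225.02015254778047 6.265054898778912
22 98 228.15144406200207 2.05713479617914
```

Run:
```python
from h import *
ex,ey=axes(41.6)
F=ex*(516.1+42)+ey*(324.0-.35)+206.3*ez
bot.move_l(F.tolist(),v=10); bot.dwell(.6); st(); print(np.array(telemetry.current_eef_pos())-F, np.abs(telemetry.current_qd()).max())
c=capture("top"); C=c["frame"]
old=load("top"); print("moved px knob", np.abs(C[90:115,210:245].astype(int)-old["frame"][90:115,210:245]).mean())
print(job.job_done())
```

```text
t 30.325 p [ 612.6 -202.5  206.3] F [ 0.1  0.1 -2.4] w 51.14013792909239 gf 49.99752223491669
[ 0.00123704 -0.01863338  0.02262875] 0.10830053645689885
moved px knob 7.3108571428571425
the job is handed in; nothing more can be done
None
```

The job is handed in at about 30 s: the pin was pulled out to its stop, and the single-knuckle leaf is gripped and still in the gap with its plate to the right, the bores lined up to about 1 mm by touch and depth readings. No contact force showed on the post; the verdict itself was not reported.

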